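# Clip the specimen holder on its stage

### The job

Press the yellow thumb paddle of the spring clip down with one fingertip and keep it down while the other fingertip pushes the blue specimen holder along its track, beneath the raised jaw, until it stands against the end stop. With the holder home, let the paddle up so that the clip closes on the holder. Push only: the holder is not to be lifted or tipped, and the loose things round the stage stay where they are.

Things in the scene. Friction and masses are not known exactly. Their poses are not given: they have to be found in the camera images.
- stage: Grey specimen stage fixed to the worktop: plate 170 (x) x 100 (y) x 14 mm with a white-floored track along x. Origin: on the track's centre line, mid-length, on the underside (worktop level); the plate spans y = -30 to +70 mm. x points along the track to the end stop, z up. Track floor at z = 14 mm; rails 40 mm apart, tops at z = 19 mm. Clip hinge along x at y = +28, z = 22 mm (lugs to z = 29 mm).
- stop (a point): Middle of the upper front edge of the dark end stop across the far end of the track: the stop's face is at stage x = +70 mm, its top at z = 28 mm. The holder stands against it when the holder's origin is at stage x = +45 mm.
- holder: Loose blue specimen holder, glass coupon in its top: 50 mm long (x), 37 wide, 10 thick, about 0.12 kg, with an upright push tab across its rear end (x = -25 to -19 mm, 34 mm wide, top 25 mm above the underside). Origin: centre of the underside. It starts on the track in front of the clip's jaw, its x along the stage's x, tab at the rear (away from the stop).
- clip (a joint): Spring clip's angle, rad: 0 closed (jaw 3 mm above the track floor, in the holder's way), 0.25 when the jaw rests on the holder, 0.45 at its stop with the paddle fully down (jaw 15 mm above the floor). The holder passes beneath above 0.27. The spring returns it: about 2 N on the middle of the paddle starts it, 4.5 N takes it fully down.
- paddle (a point): Middle of the upper face of the clip's yellow ribbed paddle, beside the track (moves with it). Paddle: stage x = -78 to +58 mm, y = +31 to +64 mm when down. At rest it rises outward at 0.45 rad: this point 30 mm, outer edge 36 mm above the worktop; fully down it is level at 20 mm, 4 mm below the top of the holder's plate. A fingertip can slide along it; the force is the same all along.
- jaw (a point): Underside of the clip's jaw, a black bar 14 mm long in stage x (x = +41 to +55 mm) over the track's centre line; its steel arm, as wide, comes across from the hinge.
- dish: Loose round glass dish with lid, 89 mm across, 16 mm high, right of the stage; origin at the centre of its underside. Bystander.
- oil: Loose small brown bottle with black cap, 26 mm across, 52 mm high, left of the stage; origin at the centre of its underside. Bystander.
- red_buffer: Loose white bottle with red cap, 36 mm across, 82 mm high; origin at the centre of its underside. Bystander.
- yellow_buffer: Loose white bottle with yellow cap, 36 mm across, 82 mm high; origin at the centre of its underside. Bystander.
- forceps: Loose steel forceps lying flat, 131 mm long (its y), 10 mm wide; origin at the centre of its underside. Bystander.
- slide_box: Loose green slide box, 99 x 172 (y) x 25 mm; origin at the centre of its underside. Bystander.
Mind the look-alikes: they are no part of the job. There is more than one size of the holder; the one meant has the size given above.

How it is judged (in metres and radians):
On the way, in this order (a step that is already met when the one before it is completed fails the run):
1. the clip is pressed open while the holder is still in front of the jaw (value of joint clip above 0.27 rad and x of holder in the frame of stage below 0.02 m), for 0.1 s.
2. the holder is home against the end stop while the clip is still held open (value of joint clip above 0.27 rad and x of holder in the frame of stage above 0.042 m), for 0.1 s.
At the end, for the whole second after the job is handed in: The holder lies flat in the track within 3.5 mm of the end stop, at rest, with the clip let go and its jaw closed on it (clip angle 0.21 to 0.28) (x of holder in the frame of stage between 0.0415 and 0.048 m and y of holder in the frame of stage between -0.004 and 0.004 m and z of holder in the frame of stage between 0.012 and 0.016 m and angle between holder's own z axis and vertical below 0.06 rad and value of joint clip between 0.21 and 0.28 rad and linear speed of holder below 0.01 m/s); the robot touches nothing.
It fails at once if the holder is lifted more than 8 mm off the track floor (z of holder in the frame of stage above 0.022 m).
It fails at once if the holder is tipped more than 0.3 rad (angle between holder's own z axis and vertical above 0.3 rad).
It fails at once if a loose bystander is moved more than 25 mm (distance of any of dish, oil, red_buffer, yellow_buffer, forceps, slide_box from where it was at the start of the episode above 0.025 m).
It also fails if it takes over 58 s, if anything falls off the work surface, if the arm or the gripper's body presses on something with over 40 N, if the wrist force passes 120 N, or if a joint passes its speed limit or range.

### The arm

A 6-joint arm with a two-finger parallel gripper is mounted at the origin on a cart in front of the work surface, level with it; the furniture and walls round the work are solid. World frame = base frame: x ahead of the robot, y to its left, z up, the work surface at z = 0. Lengths are in m, angles in degrees, forces in N, time in s.
With the tool pointing down it reaches from about 0.4 to 0.825 m from the base axis. Payload 7 kg.
Tool frame: the origin (TCP) lies at the very end of the fingers, on their centre line; the grasp point (between the pads) lies 19 mm behind it; x points along the fingers, z is the direction in which the jaws open and shut, and the axes are right-handed (so a half turn about x gives the same grasp; the last joint's range is limited). The gripper opens to 88 mm and grips with 3 to 60 N. Pads are 19 mm wide; open, the fingers measure 130 mm over their backs; the gripper's body (78 mm by 193 mm) begins 47 mm behind the grasp point.
Start: joints at [88.356, 20.546, 0.682, 0, -70.136, -16.507], TCP at [0.21, 0.641, 0.227] pointing down, gripper open.
Joint ranges: [-176.03, 176.03], [-82.01, 121.73], [-58.28, 71.71], [-173.87, 95.51], [-174.79, -0.11], [-173.66, 173.66]. Speed limits (degrees/s): [136.94, 136.94, 172.46, 180, 180, 180].

### API

Orientations are given as [roll, pitch, yaw] about the fixed x, y, z axes, in that order (R = Rz(yaw) Ry(pitch) Rx(roll)).
In Python, from plant import sensors, cams, workorder gives the robot as it stands. The module is installed in compiled form; this text tells all that it offers.
- The arm moves only by the shell command python3 -m handwheel 'ROWS' [OPENING] [FORCE]. ROWS is JSON, one flat list of numbers, 4 for each row, row after row: the shift along the tool's x, y, z in cm, then the turn about the tool's x in degrees. A call has exactly 10 rows; each row is the pose to reach, as a shift and turn from the pose commanded when the call began, along the tool's axes at that moment; what a row does not reach only later rows make up. A row lasts 1/8 s, in which the tool goes at most 62.5 mm and 10.7 degrees, less where a joint would pass 70% of its speed; a pose out of reach is approached as far as the arm can. A call with a gripper value outside its range is refused whole. OPENING is the finger opening in cm, from 0 to 8.76, set as the call begins (- or left out, the last holds). The fingers move at their own pace and stop on an object; FORCE is the grip in N (left out, the last holds). Time passes only in rows, so rows that repeat a pose let the fingers close, or fill a call up. It gives the time, the measured TCP pose, the force and the opening at its end, in the units of the state.
- sensors.get_state(): the state, without advancing time (a new reading comes with each control period).
- cams.capture(name): name is "side" or "top" or "wrist"; returns a dict with "image" (420x560x3 uint8, red, green, blue), "fov_y" (degrees; the focal length in pixels is half the picture's height over the tangent of half this angle, whatever the lens; pixels are square), "cx", "cy" (the principal point, pixels), "xyz" and "rotation" of the camera in the world. Camera axes: x right, y down, z forward; pixel columns grow to the right and rows downward; lengths in m; the calibration is good to about 2 mm. A picture is of the moment at which its call begins. There is no depth.
- workorder.close_job(): hands the job in, once; it reports no verdict.
The state is a dict: "time_s": time; "joints": joint angles; "qd": joint speeds; "joint_torque": joint torques, N m; "tcp_pos": TCP position; "eef_rot": TCP orientation; "contact_force": force on the tool from outside, world axes, zero at the start; "moment": the same for the moment, N m; "gripper_width": finger opening in m.
Only numpy, scipy, OpenCV 4.12 (cv2) and the standard library are available. Lean on these libraries where they do the work, as an engineer would, in place of code of your own. Each camera call takes 0.05 s, during which the arm holds its last target.

## Working session

There is one attempt and no reset: what is moved stays moved. The work goes in short steps, Python scripts to look and compute and a shell command to move; the robot and the scene stay as the last step left them, time stands still between calls to the robot, and variables do not carry over. Pictures are saved under pics/ and viewed, and the job is handed in when it is done.

```bash
mkdir -p pics; ls
python3 - <<'E'
from plant import sensors,cams
import cv2
s=sensors.get_state()
for k,v in s.items(): print(k,v)
for n in("side","top","wrist"):
    c=cams.capture(n); cv2.imwrite(f"pics/{n}0.png",c["image"][:,:,::-1])
    print(n,{k:v for k,v in c.items() if k!="image"})
E
```

```text
pics
time_s 0.0
joints [ 8.83547686e+01  2.05916123e+01  6.34223060e-01 -1.95271427e-02
 -7.01355122e+01 -1.65080645e+01]
qd [-0.15366691 -0.10519041 -0.02975269 -0.07830958 -0.0418593  -0.03526014]
joint_torque [ 7.31876244e-04 -5.82722676e+01  2.93048984e+01  6.99690118e+00
  7.00510878e-03 -1.74358020e-04]
tcp_pos [0.21016732 0.64093968 0.22562596]
eef_rot [   5.33222545   89.90530174 -102.82772059]
contact_force [-0.38218223 -0.27843255  0.14130465]
moment [ 0.07883214 -0.02059163 -0.03430966]
gripper_width 0.08752210792183072
side {'fov_y': 56.6591887249973, 'cx': 274.41417830175914, 'cy': 210.63129460242075, 'xyz': array([0.37788684, 1.2126415 , 0.52068105]), 'rotation': array([-112.19869125,    1.28437211, -174.36689025])}
top {'fov_y': 54.85401228582609, 'cx': 275.6608001855925, 'cy': 207.6816565615611, 'xyz': array([0.3102431 , 0.0883704 , 1.25512459]), 'rotation': array([-170.11532353,   -0.33253972,  -89.86012622])}
wrist {'fov_y': 62.69093387906416, 'cx': 277.02715191077834, 'cy': 215.47171731211657, 'xyz': array([0.27438249, 0.61950196, 0.38451383]), 'rotation': array([ 1.65267953e+02, -5.60213739e-02, -1.08166648e+02])}
```

View pics/side0.png

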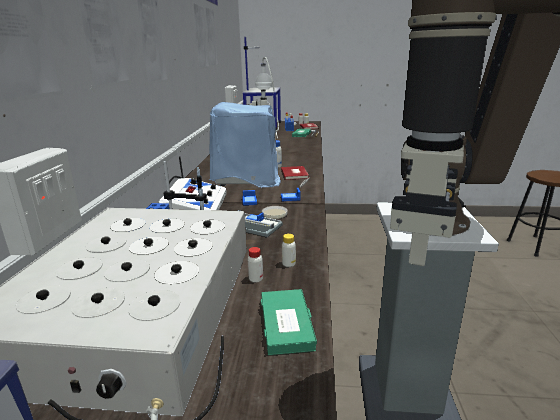

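View pics/top0.png

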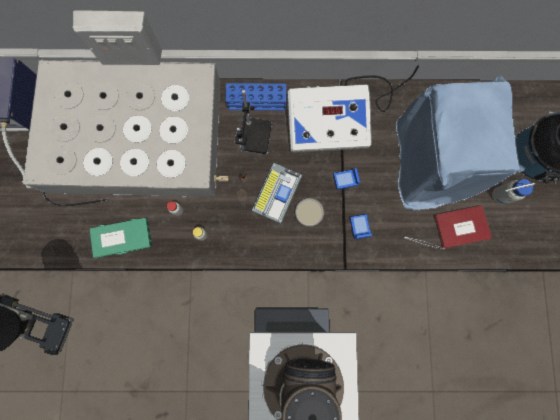

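View pics/wrist0.png

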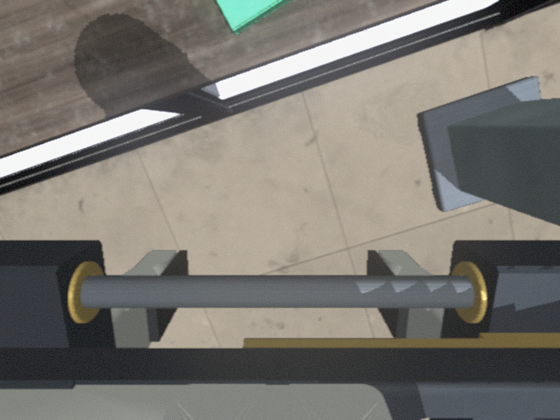

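The top view shows the stage at about (277,193), with the yellow paddle on its left and a blue holder on it. Two loose blue holders, the look-alikes, are at (345,179) and (360,226). I'll enlarge this area.

```bash
cat > h.py <<'E'
import numpy as np, cv2
from scipy.spatial.transform import Rotation as R
from plant import sensors,cams
def cap(n,f=None):
    c=cams.capture(n)
    if f: cv2.imwrite(f"pics/{f}.png",c["image"][:,:,::-1])
    return c
def ray(c,u,v):
    h=c["image"].shape[0]; fl=h/2/np.tan(np.radians(c["fov_y"]/2))
    d=np.array([(u-c["cx"])/fl,(v-c["cy"])/fl,1.])
    M=R.from_euler("xyz",c["rotation"],degrees=True).as_matrix()
    return np.array(c["xyz"]),M@d
def onz(c,u,v,z):
    o,d=ray(c,u,v); return o+d*(z-o[2])/d[2]
def proj(c,p):
    h=c["image"].shape[0]; fl=h/2/np.tan(np.radians(c["fov_y"]/2))
    M=R.from_euler("xyz",c["rotation"],degrees=True).as_matrix()
    q=M.T@(np.array(p)-c["xyz"]); return np.array([c["cx"]+fl*q[0]/q[2],c["cy"]+fl*q[1]/q[2]])
def tri(c1,p1,c2,p2):
    o1,d1=ray(c1,*p1);o2,d2=ray(c2,*p2)
    A=np.stack([d1,-d2],1);t=np.linalg.lstsq(A,o2-o1,rcond=None)[0]
    a=o1+t[0]*d1;b=o2+t[1]*d2
    return (a+b)/2,np.linalg.norm(a-b)
def crop(c,x0,y0,w,h,k,f):
    im=c["image"][y0:y0+h,x0:x0+w,::-1]
    cv2.imwrite(f"pics/{f}.png",cv2.resize(im,None,fx=k,fy=k,interpolation=cv2.INTER_CUBIC))
E
python3 - <<'E'
from h import *
c=cap("top")
crop(c,235,150,150,100,5,"topc1")
for n,p in dict(stage=(277,193),h2=(345,179),h3=(360,226),dish=(309,212),oil=(242,177),yb=(199,233),rb=(174,208)).items(): print(n,onz(c,*p,0.02))
c=cap("side"); crop(c,220,170,100,75,8,"sidec1")
E
```

```text
stage [0.57196902 0.07766492 0.02      ]
h2 [ 0.61766233 -0.1357924   0.02      ]
h3 [ 0.4691542  -0.17799191  0.02      ]
dish [ 0.5122808  -0.02145904  0.02      ]
oil [0.62285766 0.18760097 0.02      ]
yb [0.4459975  0.31623269 0.02      ]
rb [0.52340167 0.39619202 0.02      ]
```

View pics/topc1.png

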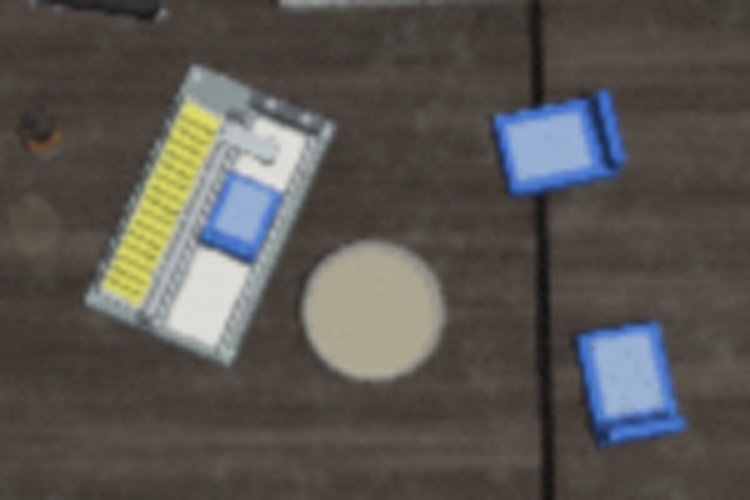

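View pics/sidec1.png

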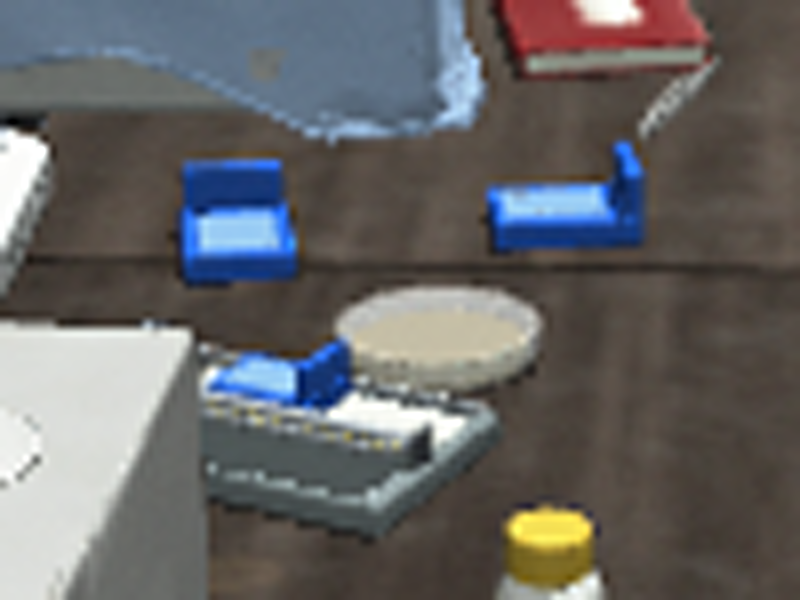

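The holder meant is the one on the track, at top pixel (283,193) (enlarged crop (240,217)). The two at (345,179) and (360,226) are bigger and lie on the worktop, so they are the look-alikes. Next I'll measure the stage from the top view.

Run:
```python
from h import *
c=cap("top"); im=c["image"]
hsv=cv2.cvtColor(im,cv2.COLOR_RGB2HSV)
box=np.zeros(im.shape[:2],np.uint8); box[155:235,245:310]=1
def rect(lo,hi,z,n):
    m=cv2.inRange(hsv,lo,hi)*box
    k=max(cv2.findContours(m,0,2)[0],key=cv2.contourArea)
    r=cv2.minAreaRect(k); print(n,r)
    for p in cv2.boxPoints(r): print("  ",onz(c,*p,z).round(4))
rect((20,80,80),(40,255,255),0.030,"paddle")
rect((100,60,60),(125,255,255),0.026,"holder")
for u,v in((195,68),(335,125),(230,365),(88,300)): print(onz(c,235+u/5,150+v/5,.014).round(4))
M=R.from_euler("xyz",sensors.get_state()["eef_rot"],degrees=True).as_matrix(); print(M.round(3))
w=cams.capture("wrist")
Mw=R.from_euler("xyz",w["rotation"],degrees=True).as_matrix()
print(M.T@(w["xyz"]-sensors.get_state()["tcp_pos"]), (M.T@Mw).round(3))
```

```text
paddle ((266.834716796875, 190.2006378173828), (7.888120651245117, 40.078948974609375), 24.227745056152344)
   [0.5261 0.1452 0.03  ]
   [0.6422 0.0952 0.03  ]
   [0.6319 0.0727 0.03  ]
   [0.5161 0.1231 0.03  ]
holder ((282.70001220703125, 193.10000610351562), (12.074766159057617, 15.652474403381348), 26.56505012512207)
   [0.5567 0.0876 0.026 ]
   [0.6013 0.0659 0.026 ]
   [0.5842 0.0323 0.026 ]
   [0.5398 0.0542 0.026 ]
[0.6685 0.0873 0.014 ]
[ 0.6316 -0.0013  0.014 ]
[0.4785 0.0651 0.014 ]
[0.519  0.1534 0.014 ]
[[-0.     0.95  -0.312]
 [-0.001 -0.312 -0.95 ]
 [-1.     0.     0.001]]
[-0.15869065  0.06775198  0.00070472] [[ 0.001 -0.254  0.967]
 [-0.    -0.967 -0.254]
 [ 1.    -0.    -0.001]]
```

Stage origin is near (0.566, 0.058) and its x heads at about -24°. Tool y already runs near that direction, so I'll move to hover over the stage and narrow the fingers to about 34 mm.

```bash
python3 -m handwheel '[0,1,1,0, 0.2,4,3,0, 0.3,9,7,1, 0.5,14,11.5,2, 0.8,19,15.5,3, 1,23.5,19.5,4, 1.2,28.5,23.5,5, 1.4,33,27.5,5.6, 1.6,38,31.5,5.6, 1.8,42,35,5.6]' 3.4 20
python3 - <<'E'
from h import *
s=sensors.get_state();print(s["time_s"],s["tcp_pos"],s["gripper_width"])
M=R.from_euler("xyz",s["eef_rot"],degrees=True).as_matrix();print(M.round(3))
d=np.array([.57,.07,.20])-s["tcp_pos"];print(M.T@d*100)
E
```

```text
time_s: 1.6
tcp_pos: [0.5009, 0.1755, 0.209]
eef_rot: [150.2, 89.9, 36.4]
contact_force: [1.0, 1.7, 0.6]
gripper_width: 0.034
1.6 [0.50091772 0.17546873 0.20899483] 0.03396418102198319
[[ 0.001  0.915 -0.403]
 [ 0.001 -0.403 -0.915]
 [-1.     0.001 -0.001]]
[ 0.8987064  10.57118357  6.8710715 ]
```

```bash
python3 -m handwheel '[0,1,1,0, 0.2,3,2,0, 0.4,5,3.5,0, 0.6,8,5,0, 0.8,9.5,6.3,0, 0.9,10.5,6.8,0, 0.9,10.5,6.8,0, 0.9,10.5,6.8,0, 0.9,10.5,6.8,0, 0.9,10.5,6.8,0]'
python3 - <<'E'
from h import *
c=cap("wrist","wrist1")
E
```

```text
time_s: 2.85
tcp_pos: [0.5689, 0.0739, 0.1997]
eef_rot: [147.3, 90.0, 33.6]
contact_force: [-1.1, -0.3, -0.4]
gripper_width: 0.034
```

View pics/wrist1.png

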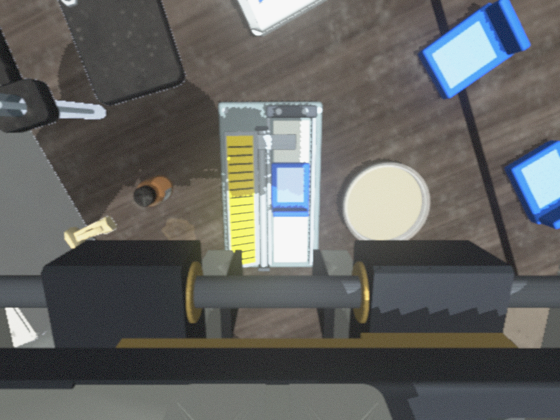

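The wrist view shows the stage upright: far plate corners at (219,103) and (322,103), paddle x 226–255, holder at (291,188). I'll step back 9 cm for a second view.

```bash
python3 - <<'E'
from h import *
import pickle
c=cap("wrist"); pickle.dump(c,open("w1.pkl","wb")); crop(c,210,95,125,175,3.4,"w1c")
E
python3 -m handwheel '[0,-1,0,0, 0,-3,0,0, 0,-5,0,0, 0,-7,0,0, 0,-8.5,0,0, 0,-9,0,0, 0,-9,0,0, 0,-9,0,0, 0,-9,0,0, 0,-9,0,0]'
python3 - <<'E'
from h import *
import pickle
c=cap("wrist","wrist2"); pickle.dump(c,open("w2.pkl","wb")); crop(c,200,10,140,170,3.4,"w2c")
E
```

```text
time_s: 4.2
tcp_pos: [0.4869, 0.1095, 0.1994]
eef_rot: [-27.3, 90.0, -141.0]
contact_force: [-0.8, -1.2, 0.3]
gripper_width: 0.0339
```

View pics/w1c.png

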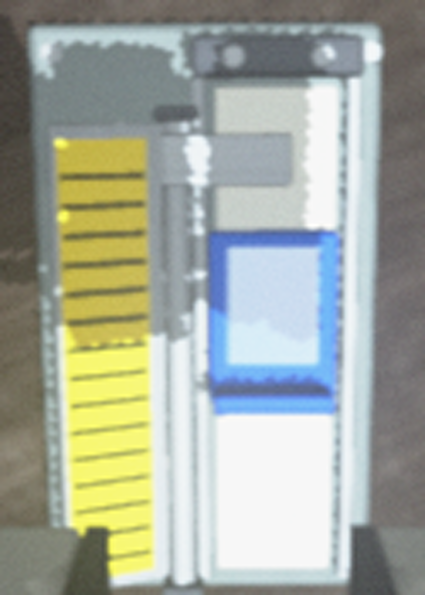

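View pics/wrist2.png

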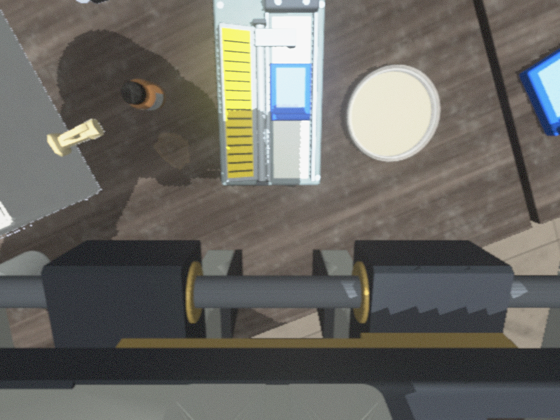

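Run:
```python
from h import *
import pickle
for n,b in(("w1",(95,270)),("w2",(0,190))):
    c=pickle.load(open(n+".pkl","rb")); hsv=cv2.cvtColor(c["image"],cv2.COLOR_RGB2HSV)
    box=np.zeros(hsv.shape[:2],np.uint8); box[b[0]:b[1],212:330]=1
    for nm,lo,hi in(("pad",(20,90,80),(35,255,255)),("hold",(100,60,60),(125,255,255))):
        m=cv2.inRange(hsv,lo,hi)*box
        k=max(cv2.findContours(m,0,2)[0],key=cv2.contourArea); x,y,w,h=cv2.boundingRect(k)
        r=cv2.boxPoints(cv2.minAreaRect(k)).round(1).tolist(); print(n,nm,(x,y,x+w,y+h),r)
```

```text
w1 pad (226, 136, 255, 264) [[225.89999389648438, 136.0], [252.0, 135.3000030517578], [255.3000030517578, 262.70001220703125], [229.3000030517578, 263.3999938964844]]
w1 hold (271, 163, 311, 217) [[271.0, 163.0], [310.0, 163.0], [310.0, 216.0], [271.0, 216.0]]
w2 pad (222, 28, 253, 178) [[221.6999969482422, 28.0], [248.89999389648438, 27.200000762939453], [253.3000030517578, 176.5], [226.1999969482422, 177.3000030517578]]
w2 hold (270, 63, 312, 121) [[270.0, 63.0], [311.0, 63.0], [311.0, 120.0], [270.0, 120.0]]
```

View pics/w2c.png

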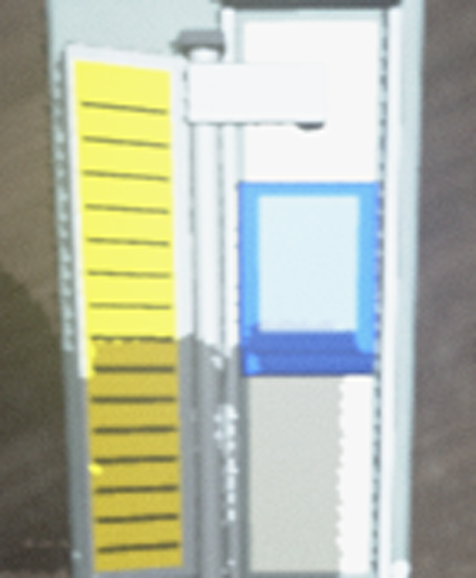

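Run:
```python
from h import *
import pickle
a=pickle.load(open("w1.pkl","rb"));b=pickle.load(open("w2.pkl","rb"))
A=lambda u,v:(210+u/3.4-.4,95+v/3.4-.4); B=lambda u,v:(200+u/3.4-.4,10+v/3.4-.4)
P={"frontL":((210,232),(238,183)),"frontR":((337,232),(378,183)),"tabL":((213,412),(240,373)),"tabR":((334,412),(373,373)),
"padOutFar":((55,140),(75,62)),"padInFar":((147,137),(170,70)),"padOutNear":((82,577),(95,570)),"padInNear":((153,567),(182,568)),"armR":((290,133),(324,64)),"armR2":((290,186),(324,122))}
Q={}
for n,(p,q) in P.items():
    Q[n],e=tri(a,A(*p),b,B(*q)); print(n,Q[n].round(4),round(e,4))
# track floor edges in w1 (z=.014) : inner rail bottoms / plate edges at z .014
for nm,pts,c,f in(("w1",[(33,35),(378,35),(215,90),(343,80),(218,570),(332,570)],a,A),("w2",[(240,15),(380,15),(247,560),(378,560)],b,B)):
    for p in pts: print(nm,p,onz(c,*f(*p),.014).round(4))
d=Q["padOutFar"]-Q["padOutNear"];print("yaw pad",np.degrees(np.arctan2(d[1],d[0])))
y=np.radians(-23.8)
for c,f,ps in((a,A,[(345,80),(334,570)]),(b,B,[(380,15),(378,560)]),(a,A,[(33,35),(55,570)]),(a,A,[(378,35),(365,570)])):
    p,q=[onz(c,*f(*t),.014) for t in ps]; e=p-q; print("yaw",np.degrees(np.arctan2(e[1],e[0])))
```

```text
frontL [0.6004 0.0658 0.0212] 0.0006
frontR [0.5856 0.0321 0.021 ] 0.0003
tabL [0.5553 0.0849 0.0374] 0.001
tabR [0.5413 0.0531 0.0372] 0.0002
padOutFar [0.6407 0.0928 0.034 ] 0.0006
padInFar [0.6317 0.071  0.0242] 0.0006
padOutNear [0.523  0.1431 0.031 ] 0.0025
padInNear [0.513  0.1233 0.0201] 0.0006
armR [0.6167 0.0342 0.0252] 0.0006
armR2 [0.6037 0.0399 0.0281] 0.0006
w1 (33, 35) [0.6697 0.0891 0.014 ]
w1 (378, 35) [6.308e-01 6.000e-04 1.400e-02]
w1 (215, 90) [0.6356 0.0484 0.014 ]
w1 (343, 80) [0.6235 0.0142 0.014 ]
w1 (218, 570) [0.5019 0.1067 0.014 ]
w1 (332, 570) [0.4874 0.0738 0.014 ]
w2 (240, 15) [0.6388 0.0486 0.014 ]
w2 (380, 15) [0.6239 0.0149 0.014 ]
w2 (247, 560) [0.5067 0.1053 0.014 ]
w2 (378, 560) [0.4912 0.0701 0.014 ]
yaw pad -23.14877004910257
yaw -23.62417439107821
yaw -22.571592488469058
yaw -23.69614544114919
yaw -23.33764046218005
```

Both views agree. Stage yaw is about -23.5° with its origin at u≈0.495, v≈0.280 along its own axes. The holder measures 49 x 37 mm, so it is the right size, and sits at stage x≈+5 mm. Heights triangulate about 2 mm below the text. I'll move to about 10 mm behind the tab, fingers straddling the hinge, and stop above the paddle.

```bash
python3 -m handwheel '[0,1,-0.3,0, 0,3,-0.7,0, 0,4.5,-1,0, 1,5.3,-1.2,0, 4,5.3,-1.2,0, 7,5.3,-1.2,0, 10,5.3,-1.2,0, 12.5,5.3,-1.2,0, 14,5.3,-1.2,0, 14.5,5.3,-1.2,0]'
python3 - <<'E'
from h import *
s=sensors.get_state();u=np.array([.917,-.399]);v=np.array([.399,.917]);p=s["tcp_pos"]
print("stage mm",(u@p[:2]-.495)*1e3,(v@p[:2]-.280)*1e3,p[2]*1e3,s["contact_force"])
c=cap("wrist"); crop(c,150,60,270,202,2.9,"w3c")
c=cap("top"); crop(c,240,150,75,75,8,"t3c")
E
```

```text
time_s: 5.5
tcp_pos: [0.5397, 0.099, 0.0535]
eef_rot: [-35.6, 89.9, -149.4]
contact_force: [0.1, 0.4, 0.1]
gripper_width: 0.0341
stage mm -39.54848166364966 26.101403026121073 53.48354310051521 [0.07698514 0.4230385  0.10589603]
```

View pics/w3c.png

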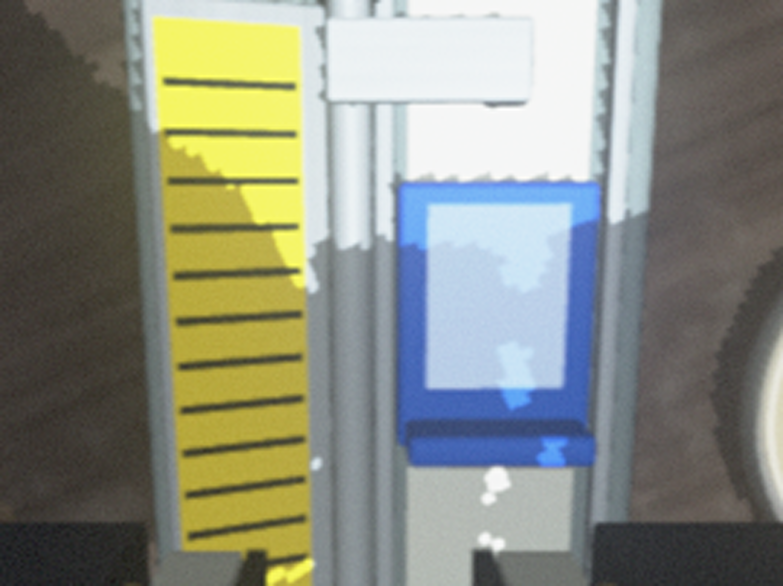

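The wrist view shows the tab at crop (500,450), with the push finger behind it and the other finger over the paddle (220,560). The jaw bar (430,60) is still ahead of the holder. Lowering now to press the paddle.

```bash
python3 -m handwheel '[0.3,0,0,0, 0.8,0,0,0, 1.3,0,0,0, 1.8,0,0,0, 2.2,0,0,0, 2.6,0,0,0, 2.8,0,0,0, 3.0,0,0,0, 3.1,0,0,0, 3.1,0,0,0]'
python3 - <<'E'
from h import *
s=sensors.get_state();u=np.array([.917,-.399]);v=np.array([.399,.917]);p=s["tcp_pos"]
print("stage mm",(u@p[:2]-.495)*1e3,(v@p[:2]-.280)*1e3,p[2]*1e3,s["contact_force"])
c=cap("wrist"); crop(c,150,60,270,202,2.9,"w4c")
c=cap("side"); crop(c,220,170,100,75,8,"s4c")
E
```

```text
time_s: 6.85
tcp_pos: [0.5404, 0.0996, 0.0238]
eef_rot: [138.1, 90.0, 24.3]
contact_force: [0.6, 2.4, 2.5]
gripper_width: 0.0338
stage mm -39.149529614263265 26.941501467294295 23.751407874005082 [0.57175874 2.38454463 2.4974039 ]
```

View pics/w4c.png

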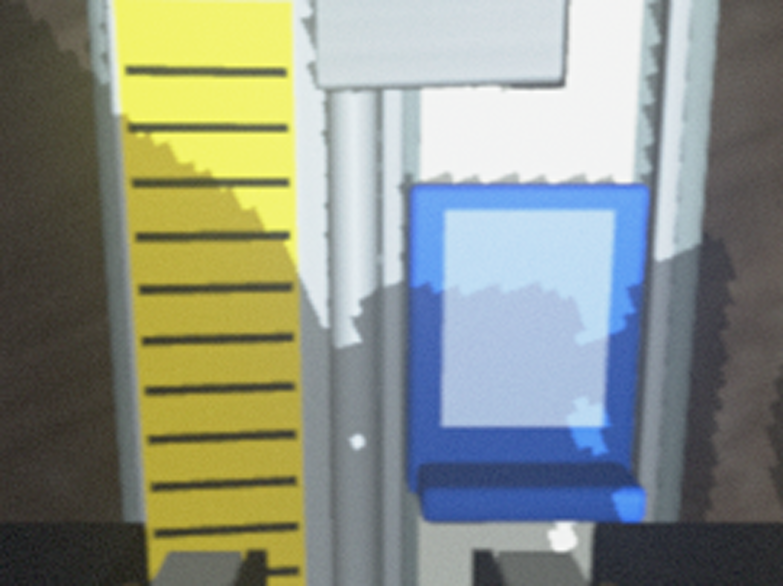

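View pics/s4c.png

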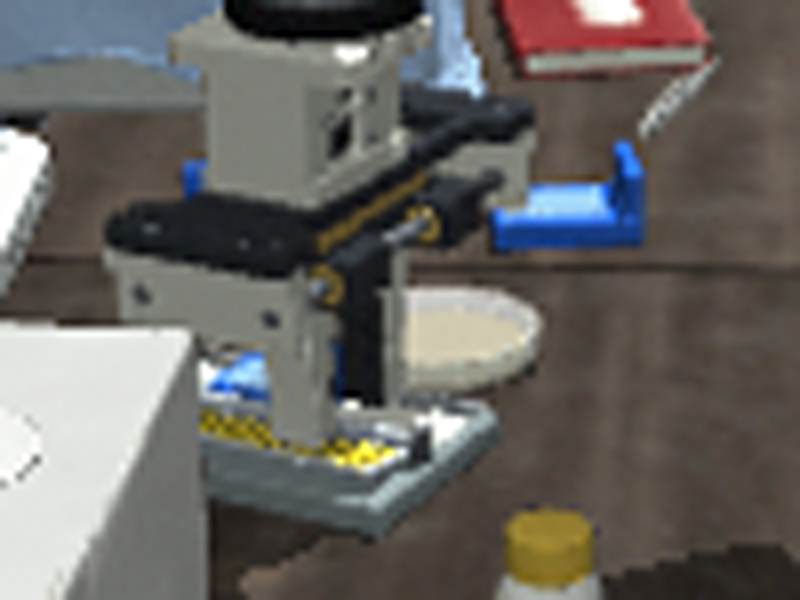

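The paddle is nearly down at a TCP height of 23.8 mm, and the jaw is raised. I'll press 3 mm further, then start forward.

```bash
python3 -m handwheel '[0.1,0,0,0, 0.2,0,0,0, 0.25,0,0,0, 0.25,0,0,0, 0.25,0,0,0, 0.25,0,0,0, 0.25,0.2,0,0, 0.25,0.4,0,0, 0.25,0.5,0,0, 0.25,0.5,0,0]'
python3 - <<'E'
from h import *
s=sensors.get_state();u=np.array([.917,-.399]);v=np.array([.399,.917]);p=s["tcp_pos"]
print("stage mm",(u@p[:2]-.495)*1e3,(v@p[:2]-.280)*1e3,p[2]*1e3,s["contact_force"])
E
```

```text
time_s: 8.2
tcp_pos: [0.5438, 0.0967, 0.0207]
eef_rot: [-37.3, 89.9, -151.1]
contact_force: [-3.2, 0.0, 4.5]
gripper_width: 0.0339
stage mm -34.89066008064729 25.620990189691938 20.72781569653669 [-3.18043404  0.03235655  4.49153232]
```

```bash
python3 -m handwheel '[0,0.2,0,0, 0,0.4,0,0, 0,0.6,0,0, 0,1.0,0,0, 0,1.4,0,0, 0,1.8,0,0, 0,2.2,0,0, 0,2.6,0,0, 0,2.9,0,0, 0,3.1,0,0]'
python3 - <<'E'
from h import *
s=sensors.get_state();u=np.array([.917,-.399]);v=np.array([.399,.917]);p=s["tcp_pos"]
print("stage mm",(u@p[:2]-.495)*1e3,(v@p[:2]-.280)*1e3,p[2]*1e3,s["contact_force"])
c=cap("wrist"); crop(c,150,60,270,202,2.9,"w5c")
E
```

```text
time_s: 9.45
tcp_pos: [0.5731, 0.0847, 0.021]
eef_rot: [-54.8, 90.0, -168.6]
contact_force: [-4.2, 0.6, 3.4]
gripper_width: 0.034
stage mm -3.2348619278633195 26.37938381340199 21.03525541319033 [-4.17626918  0.61855431  3.39373509]
```

View pics/w5c.png

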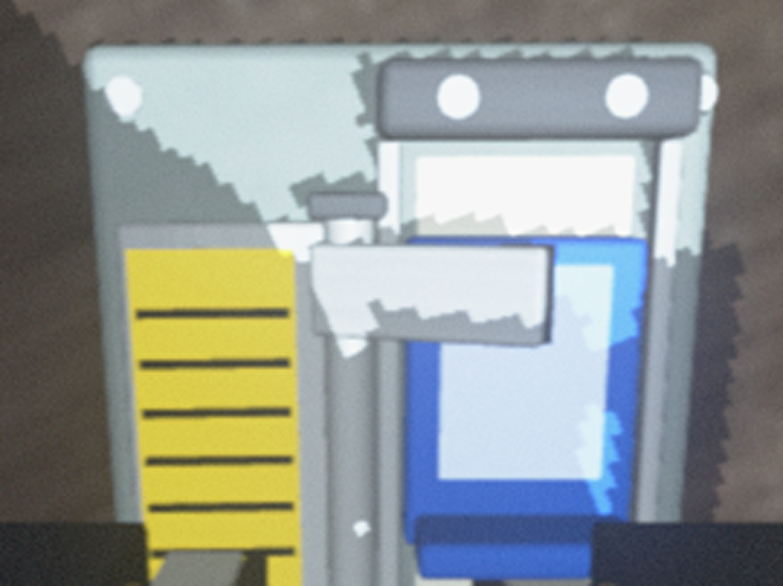

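The holder's front edge (crop row 238) is under the raised jaw, with about 14–15 mm left to the stop (row 137). The last stretch goes slowly.

```bash
python3 -m handwheel '[0,0.2,0,0, 0,0.4,0,0, 0,0.6,0,0, 0,0.8,0,0, 0,1.0,0,0, 0,1.15,0,0, 0,1.3,0,0, 0,1.4,0,0, 0,1.5,0,0, 0,1.5,0,0]'
python3 - <<'E'
from h import *
s=sensors.get_state();u=np.array([.917,-.399]);v=np.array([.399,.917]);p=s["tcp_pos"]
print("stage mm",(u@p[:2]-.495)*1e3,(v@p[:2]-.280)*1e3,p[2]*1e3,u@s["contact_force"][:2],s["contact_force"])
c=cap("wrist"); crop(c,150,60,270,202,2.9,"w6c")
E
```

```text
time_s: 10.75
tcp_pos: [0.5864, 0.0789, 0.0211]
eef_rot: [-73.7, 90.0, 172.6]
contact_force: [-4.5, 2.5, 5.8]
gripper_width: 0.0342
stage mm 11.259698411763885 26.28619080637401 21.052893526634595 -5.147723039017587 [-4.52767057  2.49586248  5.79235563]
```

View pics/w6c.png

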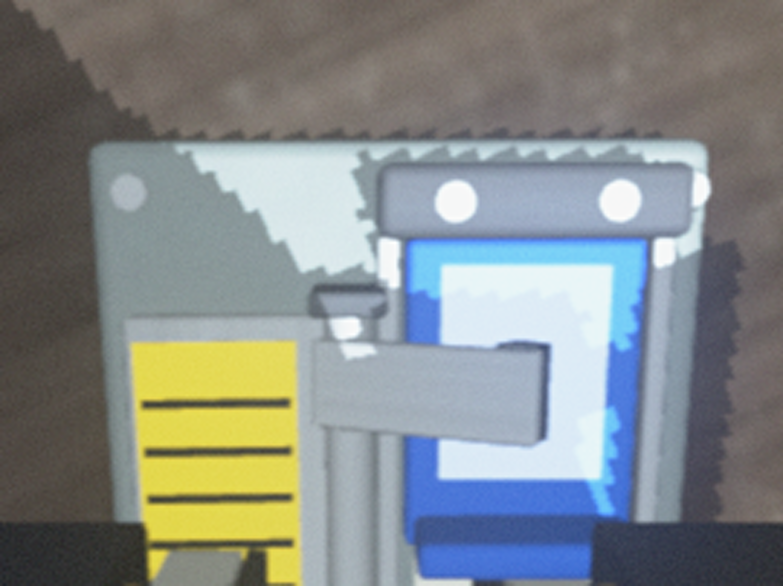

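The holder front (row 238) meets the stop edge (row 236). I'll nudge 2 mm more and watch whether the force rises.

```bash
python3 -m handwheel '[0,0.05,0,0, 0,0.1,0,0, 0,0.15,0,0, 0,0.2,0,0, 0,0.2,0,0, 0,0.2,0,0, 0,0.2,0,0, 0,0.2,0,0, 0,0.2,0,0, 0,0.2,0,0]'
python3 - <<'E'
from h import *
s=sensors.get_state();u=np.array([.917,-.399]);v=np.array([.399,.917]);p=s["tcp_pos"]
print("stage mm",(u@p[:2]-.495)*1e3,(v@p[:2]-.280)*1e3,p[2]*1e3,u@s["contact_force"][:2],s["contact_force"])
E
```

```text
time_s: 12.05
tcp_pos: [0.5865, 0.0787, 0.021]
eef_rot: [-75.3, 89.8, 170.9]
contact_force: [-12.7, 9.1, 11.3]
gripper_width: 0.0341
stage mm 11.418501255224477 26.15027275963272 21.03792453801346 -15.303752681293929 [-12.72896024   9.10099283  11.29725921]
```

The position held at 11.4 mm while the push rose from 5 to 15 N, so the holder is home. I'll back off along the paddle, then rise so the clip closes.

```bash
python3 -m handwheel '[0,-0.2,0,0, 0,-0.4,0,0, 0,-0.7,0,0, 0,-0.9,0,0, 0,-1,0,0, -0.2,-1,0,0, -0.5,-1,0,0, -0.9,-1,0,0, -1.3,-1,0,0, -1.6,-1,0,0]'
python3 -m handwheel '[-0.5,0,0,0, -1.5,0,0,0, -3,0,0,0, -5,-1,0,0, -7,-2,0,0, -9,-4,0,0, -11,-5,0,0, -12,-6,0,0, -12,-6,0,0, -12,-6,0,0]'
python3 - <<'E'
from h import *
import pickle
c=cap("wrist","w7"); pickle.dump(c,open("w7.pkl","wb")); crop(c,200,10,140,170,3.4,"w7c")
c=cap("side"); crop(c,220,170,100,75,8,"s7c")
E
```

```text
time_s: 13.3
tcp_pos: [0.5791, 0.0819, 0.0372]
eef_rot: [-52.1, 90.0, -165.9]
contact_force: [0.2, -0.1, -0.7]
gripper_width: 0.0335
time_s: 14.55
tcp_pos: [0.5242, 0.1061, 0.1567]
eef_rot: [-47.7, 90.0, -161.4]
contact_force: [0.8, 0.4, -0.5]
gripper_width: 0.0336
```

View pics/w7.png

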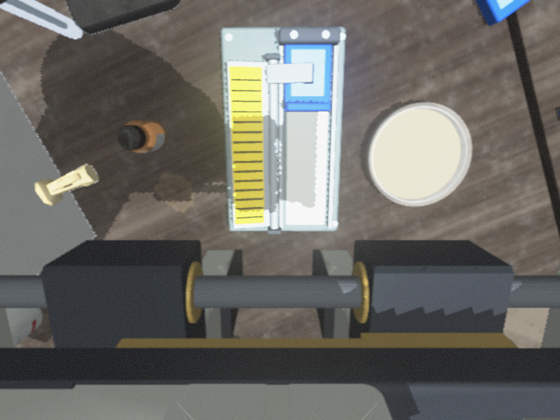

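View pics/w7c.png

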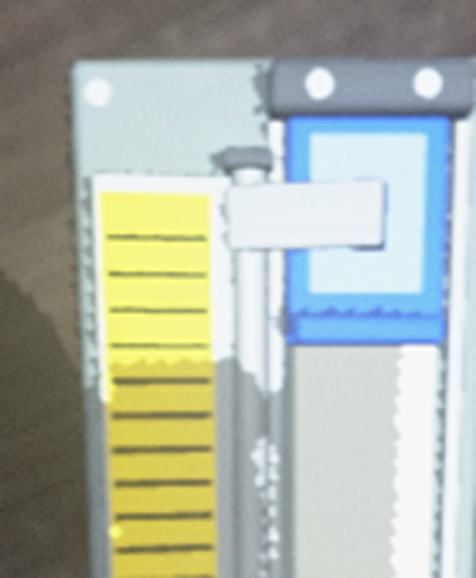

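The holder's front edge (crop row 115) meets the stop, and the jaw bar rests over the coupon (row 215). I'll check this numerically before handing in.

Run:
```python
from h import *
import pickle
c=pickle.load(open("w7.pkl","rb"));u=np.array([.917,-.399]);v=np.array([.399,.917])
f=lambda p,z:(lambda q:((u@q[:2]-.495)*1e3,(v@q[:2]-.28)*1e3))(onz(c,200+p[0]/3.4-.4,10+p[1]/3.4-.4,z))
for n,p,z in(("tab L",(288,345),.037),("tab R",(445,343),.037),("front L",(288,117),.0225),("front R",(450,117),.0225),("stop edge L",(272,117),.027),("pad outer far",(93,177),.03),("plate far",(75,62),.014),("plate far R",(470,62),.014)): print(n,np.round(f(p,z),1))
# paddle yellow width from this view, closed vs now (mean px at far end, scaled)
s=sensors.get_state();print(s["time_s"],s["contact_force"])
```

```text
tab L [21.3 19.9]
tab R [ 21.6 -15.8]
front L [71.8 19.7]
front R [ 71.6 -17.3]
stop edge L [70.8 23.4]
pad outer far [58.  63.7]
plate far [85.4 69. ]
plate far R [ 85.  -22.8]
14.65 [0.44509119 0.42263657 0.32138291]
```

View pics/s7c.png

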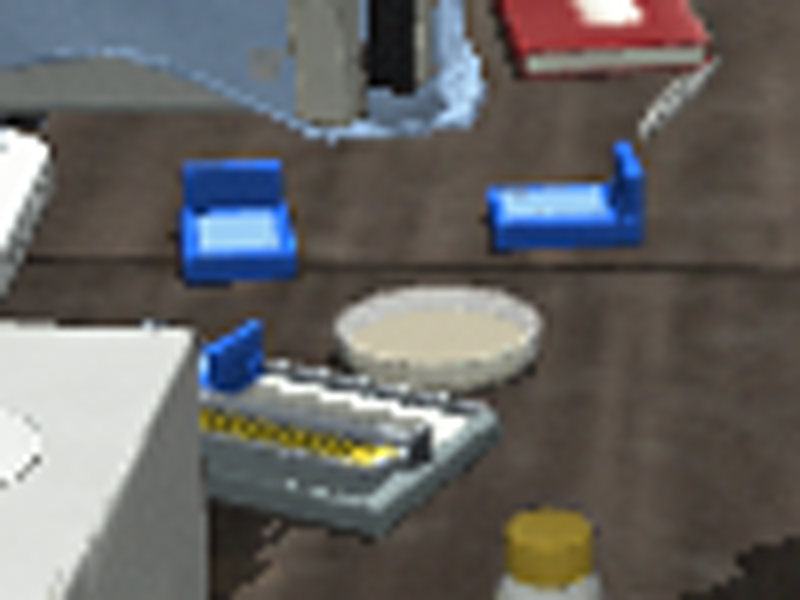

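The holder is flat and against the stop, the paddle is partly up with the jaw on the holder, and the bystanders have not moved. Handing in.

```bash
python3 -c "
from plant import workorder
print(workorder.close_job())"
```

```text
the job is handed in; nothing more can be done
None
```

The holder is home against the end stop with the clip closed on it, and the job is handed in at about 14.7 s. The system reports no verdict, so this rests on my own checks.

**What I did:** One fingertip pressed the paddle down to a measured tip height of about 21 mm, nearly fully down. The other pushed the holder about 40 mm along the track under the raised jaw. At the stop the position held while the push rose from 5 to 15 N. I then backed off 10 mm along the paddle, lifted clear, and the clip closed.

**Last checks:**
- **Holder position:** its front edge measured at stage x ≈ 71.7 mm, against 70.8 mm for the stop edge. Both are within the roughly 2 mm calibration error, so they agree that it is home.
- **Sideways:** it read 1–2 mm off the track centre line, also within that error.
- **Clip and jaw:** in the wrist view the jaw lies on the holder and the side view shows the paddle partly up. I did not measure the clip angle as a number.
- **Robot and bystanders:** the wrist force was back to about zero. The dish and yellow-capped bottle looked unmoved in the last side view, and the robot passed well clear of the others, which I did not check one by one.

**Disagreement:** heights triangulated from the two wrist views came out about 2 mm below the text (21 against 24 mm at the holder's plate, 37 against 39 mm at the tab). I went by the text's heights and felt for contact instead.

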